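# Mark the blank with the sprung lever and lock the jig

### The job

Mark the wooden blank on the sloping jig: swing the yellow-handled lever all the way to its stop, hold it there a moment, and let it come fully home again. Then take the red-headed lock pin from the tool block and push it fully into the lock hole, through clevis and lever, until its collar rests on the clevis, and let go. Leave the two gouges, the glue bottle and the wooden offcut where they are.

Things in the scene. Friction and masses are not known exactly. Their poses are not given: they have to be found in the camera images.
- jig: marking jig fixed to the table, plywood stand 300 x 360 mm; origin at the centre of its underside; its x points away from the robot at yaw 0. Its grey bed slopes up along x at 30 degrees, so the bed's normal leans 30 degrees from vertical towards the jig's -x. A brown wooden blank (50 mm high) is fixed at the bed's upper left, facing the marking ram
- lever_pivot (a point): point on the lever's pivot axis, level with the middle of its handle (80 mm above the bed). Its z axis is the pivot axis and the bed's normal, x points up the slope, y across the bed to the left
- lever_grip (a point): middle of the lever's yellow round handle: diameter 26 mm, 55 mm long, standing square to the bed at the end of the flat blue lever, 170 mm from the pivot axis; this point is 25 mm below its free end, 30 mm above the lever's flat arm (24 mm wide). Its z axis is the handle's axis and the bed's normal
- lever (a joint): swing of the sprung lever about lever_pivot's z axis, rad: 0 = home, where the handle stands left of the pivot as seen from the robot; grows to 0.90 = stop as the handle swings across to the right (about 150 mm). The spring pushes it home with 4 to 10 N at the handle
- lock_hole (a point): mouth of the lock hole, centre of the top face of the dark steel clevis, 75 mm from the pivot axis. z = hole axis, pointing out (30 degrees from vertical), x up the slope, y across. 16 mm holes through a 10 mm upper ear (44 x 44 mm), the 12 mm lever and a lower block, 64 mm deep in all, in line only with the lever home. An upright holds the ear on its left, flush with its top
- pin: lock pin: steel shank 12 mm in diameter and 60 mm long with a tapered tip, a steel collar 30 mm in diameter and 5 mm thick, and above it a square red head 22 x 22 mm, 45 mm long; 110 mm overall. Origin at the tip; z runs along the pin to the head, x and y square to the head's faces. It starts upright in one of the three places of the tool block, its collar resting on the block
- pin_collar (a point): centre of the underside of the pin's collar, 60 mm from the tip along the pin
- block: dark wooden tool block fixed to the table, 235 x 64 mm, 75 mm tall; origin under its centre; three 16 mm upright holes, 75 mm apart along its x axis, hold the pin and two gouges in any order; pin and gouges stick out of it and are pulled straight up
- gouge_a: woodcarving gouge standing in the tool block, steel shank, brass collar, pale turned wooden handle 26 mm thick, 143 mm long overall; origin at the tip of the shank
- gouge_b: like gouge_a, with a browner handle
- glue: white glue bottle with orange cap, 60 mm wide, 170 mm tall, standing on the table; origin under its base
- offcut: rectangular wooden offcut 130 x 60 x 30 mm lying on the table; origin under its centre
Not all that is in view belongs to the job. There is more than one size of the pin; the one meant has the size given above.

How it is judged:
By the outcome, as a careful person would: the job done as asked, in the order asked, and still so for the second after the job is handed in, with the robot touching nothing.
It also fails if it takes over 64 s, if anything falls off the work surface, if the arm or the gripper's body presses on something with over 40 N, if the wrist force passes 120 N, or if a joint passes its speed limit or range.

### The arm

A 6-joint arm with a two-finger parallel gripper is mounted at the origin on the work surface. World frame = base frame: x ahead of the robot, y to its left, z up, the work surface at z = 0. Lengths are in m, angles in degrees, forces in N, time in s.
With the tool pointing down it reaches from about 0.3 to 0.75 m from the base axis. Payload 8.5 kg.
Tool frame: the origin (TCP) lies midway between the tips of the shut fingers; the grasp point (between the pads) lies grasp_offset behind it (grasp_offset is the distance from the TCP to the grasp point, in m); z points along the fingers, y is the line along which they close (so a half turn about z gives the same grasp; the last joint's range is limited). The gripper opens to 85 mm and grips with 20 to 120 N. Pads are 22 mm wide; open, the fingers measure 114 mm over their backs; the gripper's body (76 mm by 85 mm) begins 54 mm behind the grasp point. The pads swing forward as they close: fully open they stand 13 mm farther back than shut.
Start: joints at [-12.336, 21.807, 74.336, -0, 83.858, -12.336], TCP at [0.55, 0, 0.231] pointing down, gripper open.
Joint ranges: [-178.18, 178.18], [-50.72, 133.34], [12.68, 142.11], [-81.47, 261.47], [9.98, 163.14], [-165.26, 165.26]. Speed limits (degrees/s): [136.94, 136.94, 180, 180, 180, 180].

### API

Orientations are given as a 3x3 rotation matrix whose columns are the frame's x, y, z axes.
In Python, from rig import observe, get_image, camera_params, close_job, grasp_offset gives the robot as it stands.
- The arm moves only by the shell command python3 -m handwheel 'ROWS' [OPENING] [FORCE]. ROWS is JSON, a list of rows, each a list of 2 entries, a list of its own where there are three numbers: the shift along the tool's x, y, z as a fraction of full scale, then the turn, a rotation vector about the tool's x, y, z as a fraction of full scale. In form: [[[dx, dy, dz], [ax, ay, az]], ...]. A call has 1 to 10 rows; each row is the pose to reach, as a shift and turn from the pose commanded when the call began, along the tool's axes at that moment, turning the shorter way round; what a row does not reach only later rows make up. Full scale, the value 1, is 0.5 m for a shift and pi rad for a turn. A row lasts 1/10 s, in which the tool goes at most 50 mm and 8.59 degrees, less where a joint would pass 70% of its speed; a pose out of reach is approached as far as the arm can. A call with a number of a shift or a turn outside -1 to 1 is refused whole. A call with a gripper value outside its range is refused whole. OPENING is the opening, from 0 (shut) to 1 (fully open), set as the call begins (- or left out, the last holds). The fingers move at their own pace and stop on an object; FORCE is the grip in N (left out, the last holds). Time passes only in rows, so rows that repeat a pose let the fingers close. It gives the time, the measured TCP pose, the force, the opening and the grip force at its end, in the units of the state.
- observe(): the state, without advancing time (a new reading comes with each control period).
- get_image(name): name is "scene" or "side" or "wrist"; returns (picture, depth): 420x560x3 uint8, red, green, blue; 420x560 float32, m along the optical axis (not along the pixel's ray), 0 where there is no reading.
- camera_params(name): a dict with "K" (3x3 intrinsics, pixels), "R" (3x3) and "t" (3): a world point X has camera coordinates R X + t. Camera axes: x right, y down, z forward; pixel columns grow to the right and rows downward; lengths in m; the calibration is good to about 2 mm. The wrist camera is an equidistant fisheye: a pixel r from the principal point sees the ray r / f radians off the axis. A picture is of the moment at which its call begins: read the wrist's pose just before it. camera_params takes no time and is no camera call; for the wrist camera it gives the pose at the moment of the call.
- close_job(): hands the job in; it is judged then, once.
The state is a dict: "time_s": time; "q": joint angles; "qvel": joint speeds; "joint_efforts": joint torques, N m; "position": TCP position; "tool_rot": TCP orientation; "ft_force": force on the tool from outside, world axes, zero at the start; "wrist_torque": the same for the moment, N m; "grip_width": finger opening in m; "gripper_force": force on a finger pad.
Only numpy, scipy, OpenCV 4.12 (cv2) and the standard library are available. Lean on these libraries where they do the work, as an engineer would, in place of code of your own. Each camera call takes 0.05 s, during which the arm holds its last target. There are 200 camera calls.

## Working session

There is one attempt and no reset: what is moved stays moved. The work goes in short steps, Python scripts to look and compute and a shell command to move; the robot and the scene stay as the last step left them, time stands still between calls to the robot, and variables do not carry over. Pictures are saved under pics/ and viewed, at most 13 in all, crops included, and the job is handed in when it is done.

```bash
mkdir -p pics; cat > h.py <<'E'
import numpy as np, cv2
from rig import *
def snap(n):
    p=camera_params(n); im,d=get_image(n)
    np.savez(f'{n}.npz',im=im,d=d,**{k:np.array(p[k]) for k in('K','R','t')})
    return im
def load(n): return np.load(f'{n}.npz')
def pt(n,u,v,s=None):
    L=load(n);d=L['d'];K=L['K']
    w=d[int(v)-1:int(v)+2,int(u)-1:int(u)+2]; z=np.median(w[w>0]) if s is None else s
    return L['R'].T@(np.linalg.inv(K)@[u,v,1]*z-L['t'])
def save(n,im): cv2.imwrite(f'pics/{n}.png',cv2.cvtColor(im,cv2.COLOR_RGB2BGR))
E
python3 - <<'E'
from h import *
for n in('scene','side'): save(n+'0',snap(n))
print(grasp_offset if not callable(grasp_offset) else grasp_offset())
for n in('scene','side'):
    p=camera_params(n);R=np.array(p['R']);print(n,-R.T@p['t'],R[2],np.array(p['K'])[0,0])
s=observe();print(s)
E
```

```text
0.0187
scene [0.97496313 0.28343132 0.82071946] [-0.54608319 -0.17731202 -0.81875124] 381.16016633349466
side [0.22766907 0.74796506 0.66765301] [ 0.35845732 -0.71685013 -0.59802529] 414.8641187889473
{'time_s': 0.1, 'q': array([-1.23367331e+01,  2.18375482e+01,  7.43779998e+01, -5.25880732e-04,
        8.38563819e+01, -1.23359067e+01]), 'qvel': array([-0.12632365, -0.050097  , -0.05212969,  0.0155711 , -0.0591985 ,
       -0.11493754]), 'joint_efforts': array([ 3.76895419e-03, -4.49219084e+01, -2.31655884e+01, -2.33104493e-04,
        3.63802450e-03,  7.57992581e-06]), 'position': array([5.49754312e-01, 3.98569027e-05, 2.30783781e-01]), 'tool_rot': array([[ 1.35941630e-05,  9.99999245e-01, -1.22837532e-03],
       [ 9.99999966e-01, -1.32756390e-05,  2.59312875e-04],
       [ 2.59296372e-04, -1.22837881e-03, -9.99999212e-01]]), 'ft_force': array([-0.11307395, -0.06681156, -0.4678973 ]), 'wrist_torque': array([-7.66438730e-04,  3.27016647e-05, -7.38200763e-03]), 'gripper_force': 0.0, 'grip_width': 0.08517901562533328}
```

View pics/scene0.png

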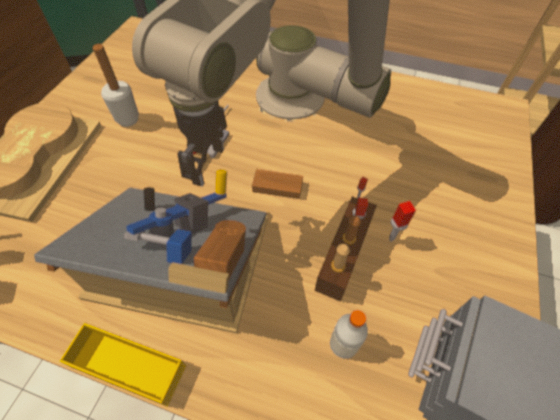

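View pics/side0.png

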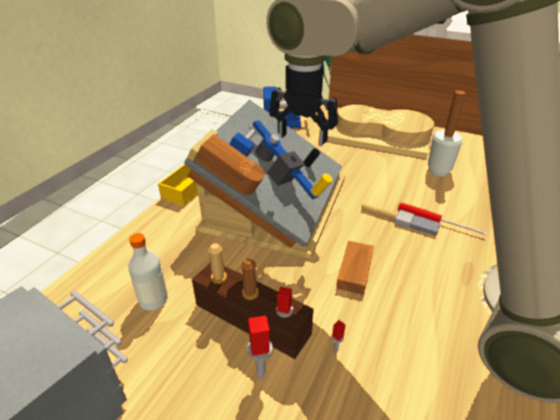

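The scene view shows the jig at about (160,240). The yellow handle is near (221,181) and the tool block near (347,250). A red head stands in the block at (361,207), and decoy pins stand beside it at (402,215) and (362,185). The side view agrees: block pin at (285,300), decoys at (260,340) and (338,330). I'll enlarge both views.

```bash
python3 - <<'E'
from h import *
def crop(n,u,v,w,h,f):
    return cv2.resize(load(n)['im'][v:v+h,u:u+w],None,fx=f,fy=f,interpolation=cv2.INTER_CUBIC)
a=crop('scene',120,160,160,120,5); save('c1',a)
b=np.hstack([crop('scene',310,170,80,120,5),crop('side',190,235,80*1,120,5)]); 
b=np.hstack([crop('scene',310,170,80,120,5),cv2.resize(crop('side',185,235,140,120,5),(400,343))[:0].reshape(0,400,3) if 0 else crop('side',240,240,80,120,5)]); save('c2',b)
save('c3',crop('side',190,100,160,120,5))
E
```

```text
(no output)
```

View pics/c1.png

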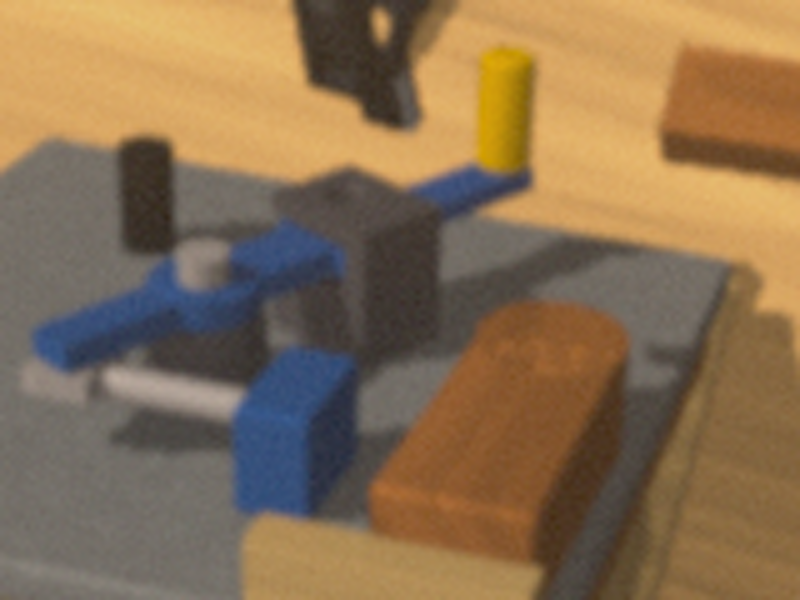

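View pics/c2.png

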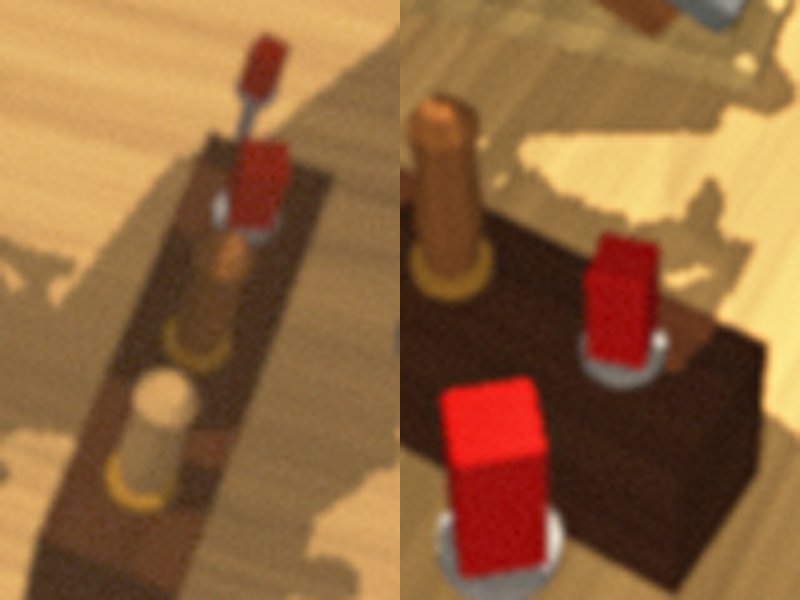

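View pics/c3.png

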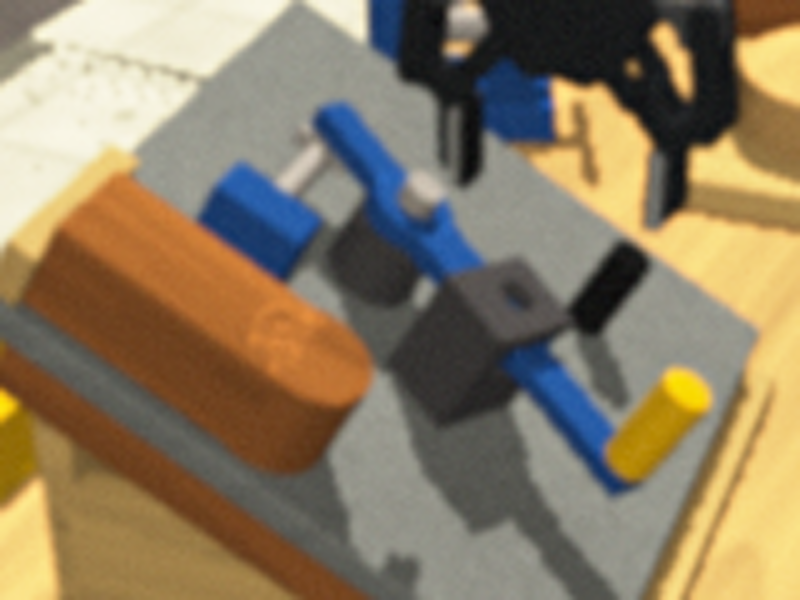

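c1 and c3 show these points:
- **Clevis hole:** scene (189.4,197.4), side (294,158.6).
- **Handle top:** scene (221.4,171), side (327.6,178).
- **Pivot bolt top:** scene (160.6,209.6), side (274.4,138).

c2 shows the block's pin with its collar at scene (359.4,214.4) and side (284.4,311).

```bash
cat >> h.py <<'E'
def P(n):
    L=load(n); return L['K']@np.c_[L['R'],L['t']]
def tri(a,b):
    X=cv2.triangulatePoints(P('scene'),P('side'),np.array(a,float).reshape(2,1),np.array(b,float).reshape(2,1))[:,0];X=X[:3]/X[3]
    r=[ (lambda q:q[:2]/q[2])(P(n)@np.r_[X,1])-p for n,p in(('scene',a),('side',b))]
    return X,np.abs(r).max()
def cloud(n):
    L=load(n);d=L['d'];v,u=np.mgrid[:420,:560]
    return ((np.stack([u,v,np.ones_like(u)],-1)@np.linalg.inv(L['K']).T)*d[...,None]-L['t'])@L['R'], d>0
E
python3 - <<'E'
from h import *
np.set_printoptions(precision=4,suppress=True)
for k,a,b in [('hole',(189.4,197.4),(294,158.6)),('htop',(221.4,171),(327.6,178)),('hbase',(220.6,193.6),(315,194)),('bolt',(160.6,209.6),(274.4,138)),('collar',(359.4,214.4),(284.4,311)),('headtop',(363,200),(286,289.5))]:
    X,r=tri(a,b);print(k,X,r, 'depth',pt('scene',*a),pt('side',*b))
# bed plane
for n,box in(('scene',(125,190,150,205)),('side',(205,150,120,160))):
    C,m=cloud(n);im=load(n)['im'].astype(int)
    sel=m&(np.ptp(im,axis=2)<30)&(im.mean(2)>70)&(im.mean(2)<150)
    sel&=(C[...,2]>.04)&(C[...,2]<.4)&(C[...,0]>.35)&(C[...,0]<.85)&(C[...,1]>-.2)&(C[...,1]<.45)
    X=C[sel];rng=np.random.default_rng(0);best=0
    for _ in range(400):
        p=X[rng.choice(len(X),3)];nn=np.cross(p[1]-p[0],p[2]-p[0]);nn/=np.linalg.norm(nn)+1e-9
        i=abs((X-p[0])@nn)<.003
        if i.sum()>best:best=i.sum();I=i
    c=X[I].mean(0);nn=np.linalg.svd(X[I]-c,full_matrices=False)[2][2];nn*=np.sign(nn[2])
    print(n,'bed',best,len(X),c,nn,'tilt',np.degrees(np.arccos(nn[2])),'yaw',np.degrees(np.arctan2(-nn[1],-nn[0])))
    # red/top heights
    red=m&(im[...,0]>2.5*im[...,1])&(im[...,0]>2.5*im[...,2])&(im[...,0]>70)&(C[...,2]>.02)
    nl,lab,st,ce=cv2.connectedComponentsWithStats(red.astype(np.uint8))
    for k in range(1,nl):
        if st[k,4]>15:
            Y=C[lab==k];print(' red',st[k],Y.min(0),np.median(Y,0),Y.max(0))
    # block top plane
    b=m&(abs(C[...,2]-.075)<.005)&(im.mean(2)<110)&(C[...,1]<.2);b&=(C[...,0]>.3)&(C[...,0]<.8)
    nl,lab,st,ce=cv2.connectedComponentsWithStats(b.astype(np.uint8));k=1+np.argmax(st[1:,4])
    print(' block',st[k],cv2.minAreaRect((C[lab==k][:,:2]).astype(np.float32)))
E
```

```text
hole [ 0.5866 -0.0407  0.1679] 0.08783107194167883 depth [ 0.5821 -0.0444  0.16  ] [ 0.5893 -0.047   0.164 ]
htop [ 0.4889 -0.0121  0.1569] 0.36404171371751204 depth [ 0.4934 -0.0092  0.1618] [ 0.4867 -0.0072  0.161 ]
hbase [ 0.5156 -0.0084  0.1066] 0.32078993585676585 depth [ 0.5237 -0.003   0.1181] [0.5099 0.0053 0.1174]
bolt [ 0.6507 -0.0648  0.1974] 0.4596000290059692 depth [ 0.6492 -0.0664  0.1961] [ 0.6481 -0.0583  0.2003]
collar [0.4396 0.3102 0.072 ] 0.5571698783326724 depth [0.4491 0.3108 0.0837] [0.4336 0.3203 0.0874]
headtop [0.4381 0.3078 0.1271] 0.5113496211990309 depth [0.4362 0.3088 0.1233] [0.4384 0.3049 0.1249]
scene bed 6532 8912 [ 0.6983 -0.0766  0.1527] [-0.4956 -0.0622  0.8663] tilt 29.969118009417926 yaw 7.154893478977109
 red [359 178   7  11  41] [0.3365 0.2926 0.0534] [0.346  0.2983 0.0753] [0.3493 0.3038 0.0833]
 red [357 199  11  16 139] [0.4325 0.2975 0.0824] [0.4478 0.3097 0.118 ] [0.452  0.3203 0.1266]
 red [393 201  22  25 352] [0.4216 0.3841 0.0898] [0.4457 0.3995 0.1343] [0.4576 0.4185 0.1477]
 block [208 211  54  17 226] ((0.5486029982566833, 0.03718135878443718), (0.02025276981294155, 0.12898381054401398), 6.364430904388428)
side bed 4466 5985 [ 0.6076 -0.0132  0.1072] [-0.4953 -0.061   0.8666] tilt 29.93581796822839 yaw 7.025239286988113
 red [399 203  42  16 195] [ 0.2363 -0.1845  0.02  ] [ 0.2888 -0.172   0.0243] [ 0.3417 -0.161   0.0281]
 red [132 240  12   7  34] [0.7062 0.3496 0.1589] [0.7101 0.3589 0.1638] [0.7203 0.3653 0.1699]
 red [276 287  16  27 334] [0.4267 0.2788 0.0741] [0.4365 0.3195 0.1146] [0.4695 0.3244 0.1281]
 red [247 315  23  40 754] [0.4179 0.3339 0.0215] [0.4339 0.4113 0.1356] [0.5032 0.4246 0.1491]
 red [333 321  12  20 168] [0.3302 0.2943 0.05  ] [0.3377 0.3064 0.0747] [0.3468 0.3109 0.0864]
 block [382  46  91  14 194] ((0.523464024066925, -1.401088833808899), (0.42781904339790344, 0.028509322553873062), 0.273807555437088)
```

```bash
cat >> h.py <<'E'
from scipy.spatial.transform import Rotation as Ro
np.set_printoptions(precision=4,suppress=True)
YAW=np.radians(7.1)
JR=Ro.from_euler('zy',[YAW,-np.radians(30)]).as_matrix()  # columns up-slope, across, normal
HTOP=np.array([.4889,-.0121,.1569]); GRIP=HTOP-.023*JR[:,2]
HOLE=np.array([.5866,-.0407,.1679]); BOLT=np.array([.6507,-.0648,.1974])
def rows(p,R,p0=None,R0=None):
    s=observe();p0=s['position'] if p0 is None else p0;R0=s['tool_rot'] if R0 is None else R0
    rv=Ro.from_matrix(R0.T@R).as_rotvec()
    return R0.T@(p-p0)/.5, rv/np.pi, 'rows>=%.1f,%.1f'%(np.linalg.norm(p-p0)/.05,np.degrees(np.linalg.norm(rv))/8.59)
def handleR(a,home=.445):  # tool for lever angle a: z=-n, y=-tangent
    th=np.pi-home+a; r=JR@[np.cos(th),np.sin(th),0]; t=JR@[-np.sin(th),np.cos(th),0]
    y=-t; z=-JR[:,2]; return np.c_[np.cross(y,z),y,z], r
E
python3 - <<'E'
from h import *
print(JR)
for n,q in(('hole',HOLE),('htop',HTOP)): print(n,(q-BOLT)@JR)
R,r=handleR(0); print(R)
piv=HOLE-.075*r; print('pivot by hole',(piv-BOLT)@JR)
p=GRIP+.0187*R[:,2]-.11*R[:,2]; print(p,rows(p,R))
for n,u,v in(('scene',149,190),('scene',149,208)): print('post',(pt(n,u,v)-BOLT)@JR)
for n,u,v in(('side',310+5,150),('side',308,164)): print('post',(pt(n,u,v)-BOLT)@JR)
E
```

```text
[[ 0.8594 -0.107  -0.5   ]
 [ 0.1236  0.9923  0.    ]
 [ 0.4962 -0.0618  0.866 ]]
hole [-0.0667  0.0326  0.0065]
htop [-0.1526  0.0721  0.0458]
[[-0.8218  0.2733  0.5   ]
 [ 0.3156  0.9489 -0.    ]
 [-0.4744  0.1578 -0.866 ]]
pivot by hole [0.001  0.0003 0.0065]
[ 0.4547 -0.0121  0.216 ] (array([-0.0243, -0.19  ,  0.0297]), array([-0.1445, -0.1043, -0.3882]), 'rows>=1.9,8.9')
post [-0.1012 -0.0732 -0.017 ]
post [-0.0978 -0.0704 -0.0605]
post [-0.1029 -0.0755 -0.0142]
post [-0.11   -0.0633 -0.0556]
```

```bash
sed -i "s/'zy'/'ZY'/" h.py; python3 - <<'E'
from h import *
print(JR)
for n,q in(('hole',HOLE),('htop',HTOP)): print(n,(q-BOLT)@JR)
R,r=handleR(0); print(R)
piv=HOLE-.075*r; print('pivot by hole',(piv-BOLT)@JR)
p=GRIP+.0187*R[:,2]-.11*R[:,2]; print(p,rows(p,R))
E
```

```text
[[ 0.8594 -0.1236 -0.4962]
 [ 0.107   0.9923 -0.0618]
 [ 0.5     0.      0.866 ]]
hole [-0.0673  0.0318  0.0048]
htop [-0.1537  0.0723  0.0419]
[[-0.8289  0.2584  0.4962]
 [ 0.3305  0.9418  0.0618]
 [-0.4513  0.2152 -0.866 ]]
pivot by hole [ 0.0004 -0.0004  0.0048]
[ 0.455  -0.0163  0.216 ] (array([-0.0327, -0.1894,  0.0297]), array([-0.1562, -0.0857, -0.3882]), 'rows>=1.9,9.0')
```

```bash
T='[[-0.0327,-0.1894,0.0297],[-0.1562,-0.0857,-0.3882]]'; python3 -m handwheel '[[[-0.0327,-0.1894,0.0297],[-0.0625,-0.0343,-0.1553]],[[-0.0327,-0.1894,0.0297],[-0.0937,-0.0514,-0.2329]],[[-0.0327,-0.1894,0.0297],[-0.1250,-0.0686,-0.3106]],[[-0.0327,-0.1894,0.0297],[-0.1562,-0.0857,-0.3882]],[[-0.0327,-0.1894,0.0297],[-0.1562,-0.0857,-0.3882]],[[-0.0327,-0.1894,0.0297],[-0.1562,-0.0857,-0.3882]],[[-0.0327,-0.1894,0.0297],[-0.1562,-0.0857,-0.3882]],[[-0.0327,-0.1894,0.0297],[-0.1562,-0.0857,-0.3882]],[[-0.0327,-0.1894,0.0297],[-0.1562,-0.0857,-0.3882]],[[-0.0327,-0.1894,0.0297],[-0.1562,-0.0857,-0.3882]]]' 1 30
python3 -m handwheel '[[[0,0,0],[0,0,0]],[[0,0,0],[0,0,0]]]'
python3 - <<'E'
from h import *
s=observe();print(s['position'],s['tool_rot'],s['q'])
R,r=handleR(0)
print(rows(GRIP+.0187*R[:,2]-.11*R[:,2],R),rows(GRIP+.0187*R[:,2],R))
save('w1',snap('wrist'))
E
```

```text
time_s: 1.1
position: [0.4546, -0.0165, 0.216]
tool_rot: [[-0.829, 0.255, 0.497], [0.328, 0.943, 0.062], [-0.453, 0.215, -0.865]]
ft_force: [1.6, -0.1, -0.2]
grip_width: 0.0853
gripper_force: 0.0
time_s: 1.3
position: [0.4552, -0.0164, 0.2164]
tool_rot: [[-0.828, 0.259, 0.497], [0.331, 0.942, 0.061], [-0.452, 0.215, -0.866]]
ft_force: [0.7, -0.4, -0.3]
grip_width: 0.0853
gripper_force: 0.0
[ 0.4552 -0.0164  0.2164] [[-0.8283  0.2592  0.4967]
 [ 0.3313  0.9415  0.0613]
 [-0.4518  0.2153 -0.8658]] [ -26.5434    2.2367  109.8685   23.2174   44.5934 -111.387 ]
(array([ 0.0008, -0.0001,  0.0004]), array([-0.0001,  0.0002, -0.0003]), 'rows>=0.0,0.0') (array([ 0.0009, -0.0001,  0.2204]), array([-0.0001,  0.0002, -0.0003]), 'rows>=2.2,0.0')
```

View pics/w1.png

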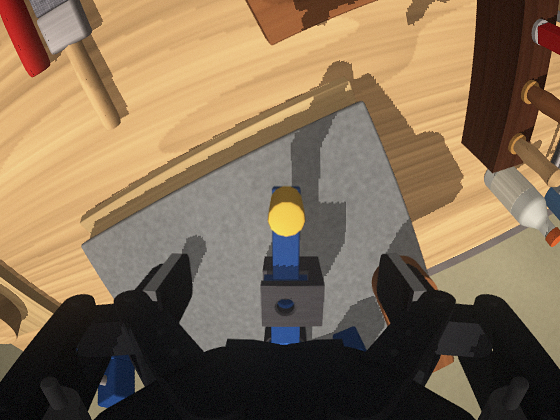

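The wrist view shows the handle top at (286,219), centred between the fingers, and the lock hole at (286,306). I'll check these against the triangulation. Joint 6 would nearly reach its limit during the swing, so I'll turn the tool half a turn.

```bash
cat >> h.py <<'E'
def wproj(X):
    L=load('wrist');c=L['R']@X+L['t'];th=np.arctan2(np.hypot(c[0],c[1]),c[2]);a=np.arctan2(c[1],c[0]);K=L['K']
    return np.array([K[0,2]+K[0,0]*th*np.cos(a),K[1,2]+K[1,1]*th*np.sin(a)])
def wray(u,v):
    L=load('wrist');K=L['K'];x=(u-K[0,2])/K[0,0];y=(v-K[1,2])/K[1,1];th=np.hypot(x,y)
    d=np.array([x/th*np.sin(th),y/th*np.sin(th),np.cos(th)]);return -L['R'].T@L['t'],L['R'].T@d
def wplane(u,v,p,n):
    o,d=wray(u,v);return o+d*((p-o)@n)/(d@n)
E
python3 - <<'E'
from h import *
print(wproj(HTOP),wproj(HOLE))
n=JR[:,2]
h=wplane(286,219,HTOP,n);o=wplane(286,306,HOLE,n);print(h,(h-HTOP)@JR,o,(o-HOLE)@JR, (o-h)@JR, np.linalg.norm((o-h)@JR[:,:2]))
im=load('wrist')['im'];save('w1c',cv2.resize(im[180:330,210:360],None,fx=4,fy=4,interpolation=cv2.INTER_CUBIC))
E
python3 -m handwheel '[[[0,0,0],[0,0,0.25]],[[0,0,0],[0,0,0.25]],[[0,0,0],[0,0,0.25]],[[0,0,0],[0,0,0.5]],[[0,0,0],[0,0,0.5]],[[0,0,0],[0,0,0.5]],[[0,0,0],[0,0,0.5]],[[0,0,0],[0,0,0.5]],[[0,0,0],[0,0,0.5]],[[0,0,0],[0,0,0.5]]]'
python3 -m handwheel '[[[0,0,0],[0,0,0.25]],[[0,0,0],[0,0,0.25]],[[0,0,0],[0,0,0.25]],[[0,0,0],[0,0,0.5]],[[0,0,0],[0,0,0.5]],[[0,0,0],[0,0,0.5]],[[0,0,0],[0,0,0.5]],[[0,0,0],[0,0,0.5]],[[0,0,0],[0,0,0.5]],[[0,0,0],[0,0,0.5]]]'
python3 -m handwheel '[[[0,0,0],[0,0,0.1]],[[0,0,0],[0,0,0.1]],[[0,0,0],[0,0,0.1]]]'
python3 - <<'E'
from h import *
R,r=handleR(0);R=R@np.diag([-1,-1,1.])
print(observe()['q'],rows(GRIP+.0187*R[:,2]-.11*R[:,2],R))
E
```

```text
[282.7346 218.2686] [283.7145 307.4003]
[ 0.4899 -0.0102  0.1576] [0.0014 0.0018 0.    ] [ 0.5859 -0.0383  0.1677] [-0.0005  0.0025 -0.    ] [ 0.0845 -0.0397 -0.0372] 0.09336698309620714
time_s: 2.35
position: [0.4554, -0.0161, 0.2165]
tool_rot: [[0.204, 0.843, 0.497], [0.961, -0.269, 0.062], [0.186, 0.465, -0.866]]
ft_force: [-0.0, 0.1, 0.4]
grip_width: 0.0855
gripper_force: 0.0
time_s: 3.35
position: [0.4554, -0.0161, 0.2165]
tool_rot: [[0.856, -0.144, 0.497], [-0.2, -0.978, 0.062], [0.477, -0.152, -0.866]]
ft_force: [-0.0, -0.7, 0.2]
grip_width: 0.0853
gripper_force: 0.0
time_s: 3.65
position: [0.4554, -0.0162, 0.2165]
tool_rot: [[0.771, -0.398, 0.497], [-0.489, -0.87, 0.062], [0.408, -0.29, -0.866]]
ft_force: [0.4, -0.9, 0.1]
grip_width: 0.0856
gripper_force: 0.0
[-26.5125   2.2413 109.856   23.2394  44.5892  78.5617] (array([-0.0008,  0.0009,  0.0004]), array([-0.0001, -0.0003, -0.0555]), 'rows>=0.0,1.2')
```

View pics/w1c.png

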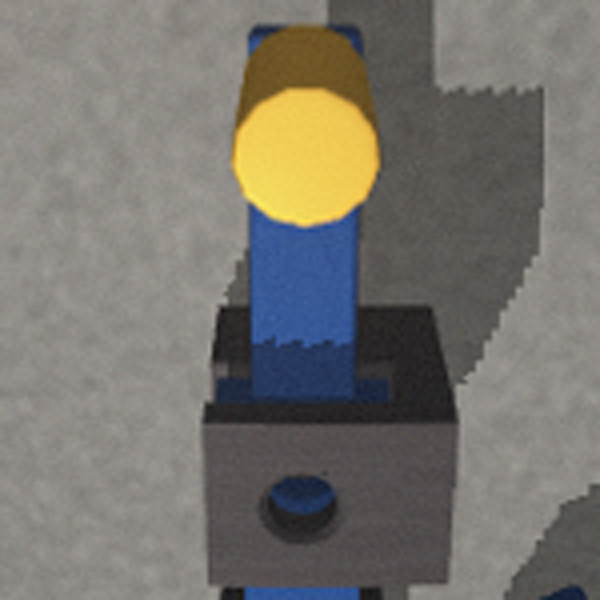

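```bash
python3 -m handwheel '[[[0,-0.0025,0],[0,0,-0.0555]],[[0,-0.0025,0],[0,0,-0.0555]],[[0,-0.0025,0.05],[0,0,-0.0555]],[[0,-0.0025,0.1],[0,0,-0.0555]],[[0,-0.0025,0.14],[0,0,-0.0555]],[[0,-0.0025,0.18],[0,0,-0.0555]],[[0,-0.0025,0.21],[0,0,-0.0555]],[[0,-0.0025,0.22],[0,0,-0.0555]],[[0,-0.0025,0.22],[0,0,-0.0555]]]'
python3 -m handwheel '[[[0,0,0],[0,0,0]],[[0,0,0],[0,0,0]],[[0,0,0],[0,0,0]],[[0,0,0],[0,0,0]],[[0,0,0],[0,0,0]],[[0,0,0],[0,0,0]],[[0,0,0],[0,0,0]],[[0,0,0],[0,0,0]]]' 0 40
python3 - <<'E'
from h import *
s=observe();R0=s['tool_rot'];p=s['position'];print(p,R0,s['ft_force'],s['q'])
g=p-.0187*R0[:,2];print('grip vs est (jig axes)',(g-GRIP)@JR)
R,r=handleR(0)
# arc rows from the current pose about pivot 170 mm inward
piv=p-.17*r
for a in(.1,.2,.3,.4,.5,.6,.7,.8,.88,.9,.92):
    Ra,ra=handleR(a); Ra=Ra@np.diag([-1,-1,1.]);print(a,R0.T@(piv+.17*ra-p)/.5, -a/np.pi)
E
```

```text
time_s: 4.55
position: [0.5105, -0.0083, 0.1212]
tool_rot: [[0.829, -0.257, 0.496], [-0.329, -0.942, 0.062], [0.452, -0.215, -0.866]]
ft_force: [-0.0, -0.2, -0.6]
grip_width: 0.0854
gripper_force: 0.0
time_s: 5.35
position: [0.5104, -0.0086, 0.1221]
tool_rot: [[0.829, -0.256, 0.498], [-0.328, -0.943, 0.061], [0.454, -0.214, -0.865]]
ft_force: [-4.6, -1.3, 4.4]
grip_width: 0.0251
gripper_force: 38.8
[ 0.5104 -0.0086  0.1221] [[ 0.8285 -0.2565  0.4978]
 [-0.3285 -0.9425  0.0611]
 [ 0.4535 -0.2141 -0.8652]] [-4.5879 -1.2886  4.4283] [-21.5117  16.7585 111.8877  30.866   27.8107  62.2419]
grip vs est (jig axes) [0.0014 0.0008 0.0007]
0.1 [0.0016 0.0339 0.    ] -0.03183098861837907
0.2 [0.0066 0.0676 0.    ] -0.06366197723675814
0.3 [0.015  0.1005 0.    ] -0.0954929658551372
0.4 [0.0265 0.1325 0.0001] -0.12732395447351627
0.5 [0.0412 0.1631 0.0001] -0.15915494309189535
0.6 [0.0589 0.1921 0.0001] -0.1909859317102744
0.7 [0.0794 0.2192 0.0002] -0.22281692032865347
0.8 [0.1026 0.2441 0.0002] -0.25464790894703254
0.88 [0.1228 0.2623 0.0003] -0.2801126998417358
0.9 [0.128  0.2666 0.0003] -0.2864788975654116
0.92 [0.1334 0.2708 0.0003] -0.2928450952890874
```

```bash
python3 -m handwheel '[[[0.0005,0.017,0],[0,0,-0.016]],[[0.0016,0.0339,0],[0,0,-0.0318]],[[0.0066,0.0676,0],[0,0,-0.0637]],[[0.015,0.1005,0],[0,0,-0.0955]],[[0.0265,0.1325,0],[0,0,-0.1273]],[[0.0412,0.1631,0],[0,0,-0.1592]],[[0.0589,0.1921,0],[0,0,-0.191]],[[0.0794,0.2192,0],[0,0,-0.2228]],[[0.1026,0.2441,0],[0,0,-0.2546]],[[0.1152,0.2557,0],[0,0,-0.2706]]]' - 60
cat > lev.py <<'E'
from h import *
s=observe();R=s['tool_rot'];p=s['position'];g=p-.0187*R[:,2]
p0=np.array([.5104,-.0086,.1221]);R0,r=handleR(0);piv=p0-.17*r
d=(p-piv)@JR; a=np.arctan2(d[1],d[0])%(2*np.pi)-(np.pi-.445)
print('angle %.4f radius %.4f'%(a,np.hypot(d[0],d[1])),'tool-axes force',R.T@s['ft_force'],s['q'],s['grip_width'])
E
python3 lev.py
```

```text
time_s: 6.35
position: [0.5247, -0.1471, 0.1203]
tool_rot: [[0.738, 0.457, 0.496], [0.494, -0.867, 0.065], [0.46, 0.197, -0.866]]
ft_force: [-7.0, 10.1, 8.9]
grip_width: 0.0252
gripper_force: 59.7
angle 0.8431 radius 0.1702 tool-axes force [  3.968  -10.2241 -10.5026] [-38.2928  20.6693 105.2695  35.8017  37.7551  -4.5206] 0.02522046121552587
```

```bash
python3 -m handwheel '[[[0.0002,0.009,0],[0,0,-0.0085]],[[0.0004,0.015,0],[0,0,-0.014]],[[0.0005,0.018,0],[0,0,-0.0165]],[[0.0005,0.018,0],[0,0,-0.0165]]]'; python3 lev.py
python3 -m handwheel '[[[0,0.002,0],[0,0,-0.002]],[[0,0.004,0],[0,0,-0.004]],[[0,0.004,0],[0,0,-0.004]]]'; python3 lev.py
```

```text
time_s: 6.75
position: [0.5285, -0.1539, 0.122]
tool_rot: [[0.715, 0.493, 0.495], [0.536, -0.842, 0.065], [0.449, 0.219, -0.866]]
ft_force: [-8.3, 7.0, 7.0]
grip_width: 0.025
gripper_force: 59.8
angle 0.8903 radius 0.1701 tool-axes force [ 0.9476 -8.4711 -9.7296] [-38.7006  20.9959 104.2194  35.3269  38.5505  -7.0442] 0.02495152391349317
time_s: 7.05
position: [0.5288, -0.1545, 0.1221]
tool_rot: [[0.709, 0.503, 0.494], [0.545, -0.836, 0.067], [0.447, 0.221, -0.867]]
ft_force: [-11.8, 10.5, 9.2]
grip_width: 0.0248
gripper_force: 60.4
angle 0.8941 radius 0.1701 tool-axes force [  1.4448 -12.6989 -13.1001] [-38.7686  21.0576 104.0502  35.248   38.8232  -7.6638] 0.024835876800946913
```

```bash
python3 -m handwheel '[[[0,0.002,0],[0,0,-0.001]],[[0,0.004,0],[0,0,-0.001]],[[0,0.004,0],[0,0,-0.001]],[[0,0.004,0],[0,0,-0.001]]]'; python3 lev.py
python3 -m handwheel '[[[0,0.002,0],[0,0,0]],[[0,0.004,0],[0,0,0]],[[0,0.004,0],[0,0,0]]]'; python3 lev.py
```

```text
time_s: 7.45
position: [0.5289, -0.1547, 0.1221]
tool_rot: [[0.708, 0.506, 0.492], [0.548, -0.834, 0.07], [0.446, 0.22, -0.868]]
ft_force: [-16.6, 16.2, 11.4]
grip_width: 0.0248
gripper_force: 61.3
angle 0.8958 radius 0.1702 tool-axes force [  2.1785 -19.4028 -16.9926] [-38.8233  21.1082 103.8997  35.1478  39.119   -7.7546] 0.0248433034424609
time_s: 7.75
position: [0.5291, -0.1547, 0.122]
tool_rot: [[0.708, 0.509, 0.49], [0.548, -0.833, 0.074], [0.446, 0.216, -0.869]]
ft_force: [-18.4, 22.5, 12.2]
grip_width: 0.0246
gripper_force: 62.4
angle 0.8959 radius 0.1700 tool-axes force [  4.7801 -25.5095 -17.9016] [-38.8549  21.1809 103.7316  35.0404  39.4683  -7.7188] 0.02462313793826392
```

```bash
python3 -m handwheel '[[[0,0,0],[0,0,0]],[[0,0,0],[0,0,0]],[[0,0,0],[0,0,0]],[[0,0,0],[0,0,0]],[[0,0,0],[0,0,0]],[[0,0,0],[0,0,0]]]'; python3 lev.py; python3 - <<'E'
from h import *
s=observe();p=s['position'];R0=s['tool_rot']
p0=np.array([.5104,-.0086,.1221]);_,r=handleR(0);piv=p0-.17*r
for a in(.8,.7,.6,.5,.4,.3,.2,.1,.05,.02):
    _,ra=handleR(a);print(a,R0.T@(piv+.17*ra-p)/.5-[0,.01,0],(.9-a)/np.pi)
E
```

```text
time_s: 8.35
position: [0.5291, -0.1547, 0.122]
tool_rot: [[0.708, 0.509, 0.49], [0.548, -0.833, 0.074], [0.446, 0.216, -0.869]]
ft_force: [-18.2, 22.2, 12.5]
grip_width: 0.0246
gripper_force: 62.3
angle 0.8958 radius 0.1701 tool-axes force [  4.8162 -25.0321 -18.1231] [-38.8526  21.1799 103.7355  35.0354  39.462   -7.7219] 0.024641069324025038
0.8 [ 0.0024 -0.0425 -0.0002] 0.03183098861837906
0.7 [ 0.0082 -0.076   0.0003] 0.06366197723675816
0.6 [ 0.0172 -0.1087  0.0007] 0.09549296585513722
0.5 [ 0.0295 -0.1404  0.0012] 0.12732395447351627
0.4 [ 0.0448 -0.1707  0.0016] 0.15915494309189535
0.3 [ 0.0632 -0.1994  0.002 ] 0.19098593171027445
0.2 [ 0.0842 -0.226   0.0024] 0.22281692032865347
0.1 [ 0.1079 -0.2504  0.0028] 0.25464790894703254
0.05 [ 0.1206 -0.2617  0.0029] 0.2705634032562221
0.02 [ 0.1285 -0.2682  0.003 ] 0.2801126998417358
```

```bash
python3 -m handwheel '[[[0.0024,-0.0425,0],[0,0,0.0318]],[[0.0082,-0.076,0],[0,0,0.0637]],[[0.0172,-0.1087,0],[0,0,0.0955]],[[0.0295,-0.1404,0],[0,0,0.1273]],[[0.0448,-0.1707,0],[0,0,0.1592]],[[0.0632,-0.1994,0],[0,0,0.191]],[[0.0842,-0.226,0],[0,0,0.2228]],[[0.1079,-0.2504,0],[0,0,0.2546]],[[0.1206,-0.2617,0],[0,0,0.2706]],[[0.1285,-0.2682,0],[0,0,0.2801]]]'; python3 lev.py
python3 -m handwheel '[[[0,-0.003,0],[0,0,0]],[[0,-0.006,0],[0,0,0]],[[0,-0.006,0],[0,0,0]]]'; python3 lev.py
```

```text
time_s: 9.35
position: [0.5096, -0.0118, 0.1213]
tool_rot: [[0.839, -0.226, 0.495], [-0.294, -0.954, 0.064], [0.458, -0.2, -0.866]]
ft_force: [-7.5, 2.5, 5.0]
grip_width: 0.0247
gripper_force: 59.7
angle 0.0200 radius 0.1700 tool-axes force [-4.7512 -1.6758 -7.9454] [-22.0993  16.8248 111.9051  31.3284  28.2079  59.2644] 0.024736495356705437
time_s: 9.65
position: [0.5102, -0.0097, 0.1218]
tool_rot: [[0.839, -0.226, 0.495], [-0.295, -0.953, 0.064], [0.458, -0.199, -0.866]]
ft_force: [-8.2, 0.7, 5.5]
grip_width: 0.025
gripper_force: 59.9
angle 0.0070 radius 0.1699 tool-axes force [-4.5641  0.0623 -8.718 ] [-21.7448  16.8067 111.8108  30.9613  28.139   59.9399] 0.024989437658365546
```

Now open, let the spring take it home, then back off along the normal and lift out.

```bash
python3 -m handwheel '[[[0,0,0],[0,0,0]],[[0,0,0],[0,0,0]],[[0,0,0],[0,0,0]],[[0,0,0],[0,0,0]],[[0,0,0],[0,0,0]],[[0,0,0],[0,0,0]]]' 1 40
python3 -m handwheel '[[[0,0,-0.05],[0,0,0]],[[0,0,-0.1],[0,0,0]],[[0,0,-0.16],[0,0,0]],[[0,0,-0.22],[0,0,0]],[[0,0,-0.22],[0,0,0]],[[0,0,-0.22],[0,0,0]],[[0,0,-0.22],[0,0,0]]]'
python3 - <<'E'
from h import *
im=snap('wrist');save('w2',cv2.resize(im[60:260,180:420],None,fx=3,fy=3))
print(wproj(HTOP),wproj(HOLE))
E
```

```text
time_s: 10.25
position: [0.5114, -0.0108, 0.122]
tool_rot: [[0.838, -0.225, 0.497], [-0.293, -0.954, 0.061], [0.46, -0.197, -0.866]]
ft_force: [-0.1, -0.6, 0.4]
grip_width: 0.0854
gripper_force: 0.0
time_s: 10.95
position: [0.4567, -0.0173, 0.2163]
tool_rot: [[0.839, -0.225, 0.496], [-0.293, -0.954, 0.062], [0.459, -0.198, -0.866]]
ft_force: [-0.1, 0.1, -0.2]
grip_width: 0.0859
gripper_force: 0.0
[284.5297 222.2312] [288.895   85.3678]
```

View pics/w2.png

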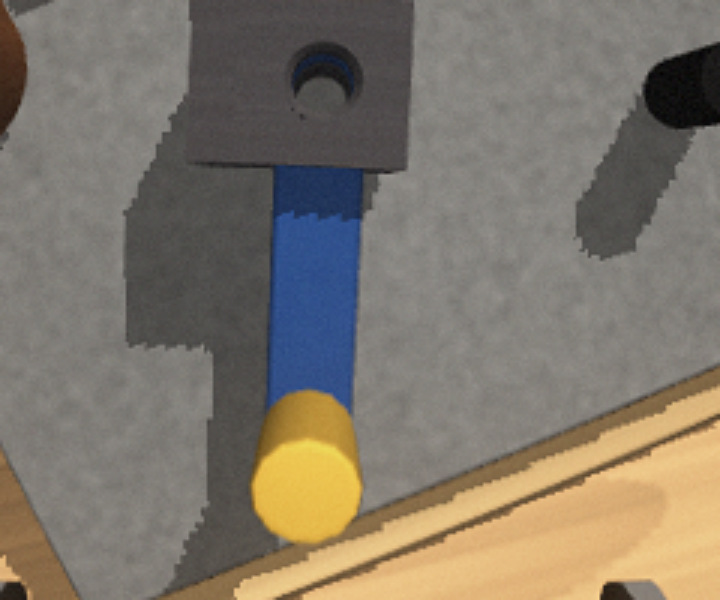

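Crop w2 shows the lever home, with the handle top at wrist pixel (282,223) and the hole mouth at about (288.7,87), lined up with the lever. I'll refine the hole position from the two opposed wrist views and plan the approach to the pin.

```bash
python3 - <<'E'
from h import *
n=JR[:,2]
o2=wplane(288.7,87.0,HOLE,n);print('hole view2 off',(o2-HOLE)@JR,'htop',(wplane(282,223.3,HTOP,n)-HTOP)@JR)
g=pt('scene',342.6,249);b=pt('scene',356,221);print(g,b)
C=np.array([.4393,.309]);d=g[:2]-C;print('yaw',np.degrees(np.arctan2(d[1],d[0])),np.linalg.norm(d))
d=b[:2]-C;print(np.degrees(np.arctan2(d[1],d[0])),np.linalg.norm(d))
print(observe()['q'])
E
```

```text
hole view2 off [-0.0011  0.0006 -0.    ] htop [-0.      0.0019 -0.    ]
[0.5923 0.294  0.156 ] [0.5182 0.305  0.1546]
yaw -5.600270217147383 0.15375839084191997
-2.9357087059531297 0.0790256801463152
[-26.5974   2.4486 109.6528  23.2474  44.7121  66.2431]
```

```bash
cat >> h.py <<'E'
HOLE2=HOLE+JR@np.array([-.0007,.0009,0])
def downR(deg):
    a=np.radians(deg);x=np.array([np.cos(a),np.sin(a),0]);z=np.array([0,0,-1.]);return np.c_[x,np.cross(z,x),z]
E
python3 - <<'E'
from h import *
print(rows(np.array([.4393,.309,.25]),downR(-5)))
E
```

```text
(array([-0.1895, -0.6281, -0.0351]), array([-0.0508, -0.1588, -0.0604]), 'rows>=6.6,3.7')
```

```bash
python3 -m handwheel '[[[0,0,-0.07],[0,0,0]],[[-0.06,-0.09,-0.07],[-0.01,-0.03,-0.01]],[[-0.08,-0.18,-0.06],[-0.02,-0.06,-0.02]],[[-0.10,-0.27,-0.06],[-0.03,-0.1,-0.04]],[[-0.13,-0.36,-0.06],[-0.04,-0.13,-0.05]],[[-0.15,-0.45,-0.05],[-0.0508,-0.1588,-0.0604]],[[-0.17,-0.54,-0.045],[-0.0508,-0.1588,-0.0604]],[[-0.1895,-0.6,-0.0351],[-0.0508,-0.1588,-0.0604]],[[-0.1895,-0.6281,-0.0351],[-0.0508,-0.1588,-0.0604]],[[-0.1895,-0.6281,-0.0351],[-0.0508,-0.1588,-0.0604]]]'
python3 -m handwheel '[[[0,0,0],[0,0,0]],[[0,0,0],[0,0,0]],[[0,0,0],[0,0,0]]]'
python3 - <<'E'
from h import *
print(rows(np.array([.4393,.309,.25]),downR(-5)))
im=snap('wrist');save('w3',cv2.resize(im[120:320,160:420],None,fx=3,fy=3))
print(wproj(np.array([.4393,.309,.125])))
E
```

```text
time_s: 12.0
position: [0.4393, 0.3107, 0.2491]
tool_rot: [[0.996, -0.084, -0.0], [-0.084, -0.996, -0.001], [-0.0, 0.001, -1.0]]
ft_force: [-0.5, 0.2, 0.2]
grip_width: 0.0852
gripper_force: 0.0
time_s: 12.3
position: [0.4394, 0.3081, 0.2506]
tool_rot: [[0.996, -0.088, 0.002], [-0.088, -0.996, -0.001], [0.002, 0.001, -1.0]]
ft_force: [-0.2, 0.6, -0.8]
grip_width: 0.0853
gripper_force: 0.0
(array([-0.0004, -0.0018,  0.0012]), array([ 0.0003, -0.0005, -0.0004]), 'rows>=0.0,0.0')
[283.4779 199.711 ]
```

View pics/w3.png

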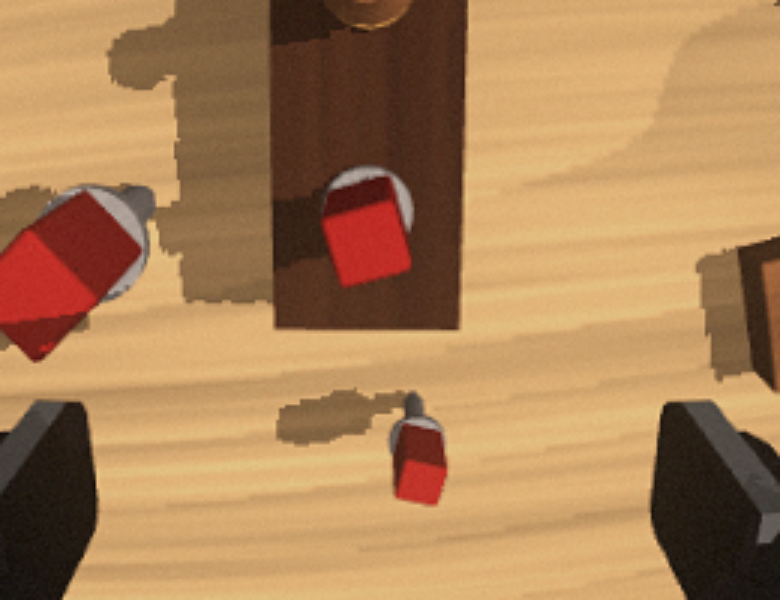

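Crop w3 shows the pin's head top centred at wrist (282.7,201.3), rotated about 15° from the tool. The decoys are to the left and below, clear of the fingers.

```bash
python3 - <<'E'
from h import *
c=wplane(282.7,201.3,np.array([0,0,.125]),np.array([0,0,1.]));print(c)
c=.5*(c+[.4393,.309,.125]);R=downR(-5)@Ro.from_euler('z',-15.3,degrees=True).as_matrix()
print(rows(np.r_[c[:2],.086],R))
E
```

```text
[0.438  0.3098 0.125 ]
(array([-0.0024, -0.0026,  0.3295]), array([ 0.0003, -0.0006, -0.0854]), 'rows>=3.3,1.8')
```

```bash
python3 -m handwheel '[[[-0.0024,-0.0026,0],[0,0,-0.0425]],[[-0.0024,-0.0026,0],[0,0,-0.085]],[[-0.0024,-0.0026,0.06],[0,-0.0006,-0.0854]],[[-0.0024,-0.0026,0.12],[0,-0.0006,-0.0854]],[[-0.0024,-0.0026,0.18],[0,-0.0006,-0.0854]],[[-0.0024,-0.0026,0.24],[0,-0.0006,-0.0854]],[[-0.0024,-0.0026,0.28],[0,-0.0006,-0.0854]],[[-0.0024,-0.0026,0.31],[0,-0.0006,-0.0854]],[[-0.0024,-0.0026,0.328],[0,-0.0006,-0.0854]],[[-0.0024,-0.0026,0.328],[0,-0.0006,-0.0854]]]'
python3 -m handwheel '[[[0,0,0],[0,0,0]],[[0,0,0],[0,0,0]],[[0,0,0],[0,0,0]],[[0,0,0],[0,0,0]],[[0,0,0],[0,0,0]],[[0,0,0],[0,0,0]],[[0,0,0],[0,0,0]],[[0,0,0],[0,0,0]]]' 0 40
```

```text
time_s: 13.35
position: [0.4383, 0.3097, 0.086]
tool_rot: [[0.984, 0.179, -0.002], [0.179, -0.984, -0.002], [-0.002, 0.001, -1.0]]
ft_force: [-0.0, 0.2, -0.8]
grip_width: 0.0857
gripper_force: 0.0
time_s: 14.15
position: [0.4387, 0.3102, 0.0871]
tool_rot: [[0.984, 0.18, 0.001], [0.18, -0.984, -0.001], [0.0, 0.001, -1.0]]
ft_force: [-0.2, -0.4, 5.5]
grip_width: 0.0218
gripper_force: 39.7
```

```bash
python3 -m handwheel '[[[0,0,0],[0,0,0]],[[0,0,-0.02],[0,0,0]],[[0,0,-0.06],[0,0,0]],[[0,0,-0.11],[0,0,0]],[[0,0,-0.17],[0,0,0]],[[0,0,-0.23],[0,0,0]],[[0,0,-0.3],[0,0,0]],[[0,0,-0.36],[0,0,0]],[[0,0,-0.36],[0,0,0]],[[0,0,-0.36],[0,0,0]]]' - 80
python3 - <<'E'
from h import *
s=observe();print(s['position'],s['ft_force'],s['grip_width'],s['q'])
im=snap('scene');im2=snap('side')
a=lambda i,u,v:cv2.resize(i[v:v+150,u:u+100],None,fx=4,fy=4,interpolation=cv2.INTER_CUBIC)
X=s['position']
for n in('scene','side'):
    q=P(n)@np.r_[X-[0,0,.06],1];print(n,q[:2]/q[2])
u=[ (lambda q:(q[:2]/q[2]).astype(int))(P(n)@np.r_[X-[0,0,.03],1]) for n in('scene','side')]
save('p1',np.hstack([a(im,u[0][0]-50,max(0,u[0][1]-75)),a(im2,u[1][0]-50,max(0,u[1][1]-75))]))
print(u)
E
```

```text
time_s: 15.15
position: [0.4383, 0.3102, 0.2666]
tool_rot: [[0.984, 0.18, -0.0], [0.18, -0.984, -0.001], [-0.0, 0.001, -1.0]]
ft_force: [-0.2, 0.1, -1.7]
grip_width: 0.0215
gripper_force: 78.2
[0.4383 0.3102 0.2666] [-0.1531  0.1032 -1.6712] 0.021491967949832543 [ 22.6709  19.1819  72.5055  -0.0481  88.3455 102.3114]
scene [371.2201 177.5631]
side [285.1527 256.9329]
[array([374, 168]), array([285, 242])]
```

View pics/p1.png

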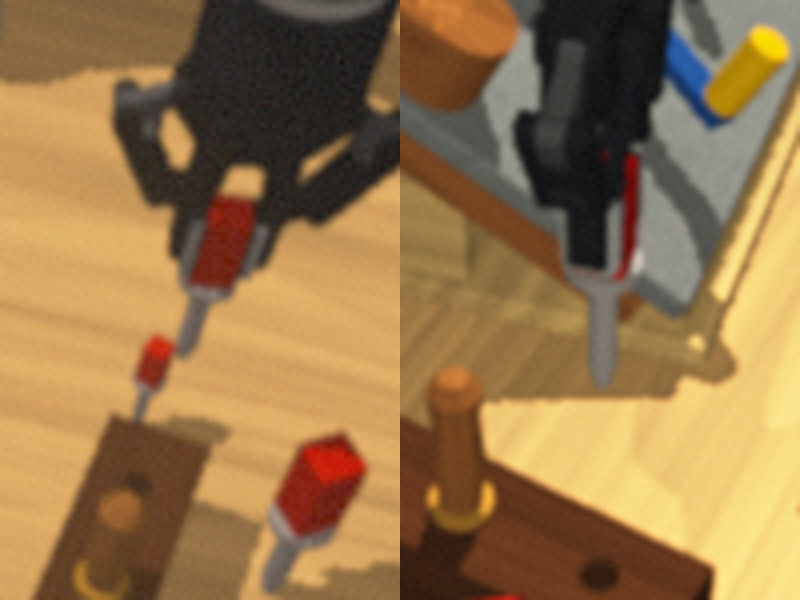

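The pin is held straight, with its tip at scene (369.5,181) and side (285,263.3). The block's hole is empty and the gouge is untouched. Next I'll hover over the lock hole, tilted to match.

```bash
python3 - <<'E'
from h import *
X,r=tri((369.5,181),(285,263.25));s=observe();print('tip',X,r,s['tool_rot'].T@(X-s['position']))
R=np.c_[JR[:,0],-JR[:,1],-JR[:,2]]
p=HOLE2+(.0715+.07)*JR[:,2];print(p,rows(p,R))
E
```

```text
tip [0.4378 0.3098 0.1931] 0.4161427592443374 [0.     0.0001 0.0722]
[ 0.5157 -0.0486  0.2901] (array([ 0.0238,  0.7336, -0.0485]), array([-0.0042,  0.1676,  0.0178]), 'rows>=7.4,3.5')
```

```bash
python3 -m handwheel '[[[0,0,-0.07],[0,0,0]],[[0,0.06,-0.14],[0,0.04,0]],[[0,0.14,-0.14],[-0.002,0.08,0.008]],[[0.005,0.23,-0.14],[-0.004,0.12,0.018]],[[0.01,0.33,-0.14],[-0.0042,0.1676,0.0178]],[[0.015,0.42,-0.14],[-0.0042,0.1676,0.0178]],[[0.02,0.52,-0.14],[-0.0042,0.1676,0.0178]],[[0.0238,0.62,-0.13],[-0.0042,0.1676,0.0178]],[[0.0238,0.7,-0.09],[-0.0042,0.1676,0.0178]],[[0.0238,0.7336,-0.0485],[-0.0042,0.1676,0.0178]]]'
python3 -m handwheel '[[[0,0,0],[0,0,0]],[[0,0,0],[0,0,0]],[[0,0,0],[0,0,0]],[[0,0,0],[0,0,0]]]'
python3 - <<'E'
from h import *
R=np.c_[JR[:,0],-JR[:,1],-JR[:,2]]
print(rows(HOLE2+.1415*JR[:,2],R),observe()['q'])
im=snap('wrist');save('w4',cv2.resize(im[60:260,160:420],None,fx=3,fy=3))
s=observe();tip=s['position']+.0718*s['tool_rot'][:,2]
print('tip',wproj(tip),'hole',wproj(HOLE2),'tip vs hole jig',(tip-HOLE2)@JR)
E
```

```text
time_s: 16.25
position: [0.5162, -0.0518, 0.2894]
tool_rot: [[0.859, 0.12, 0.497], [0.103, -0.993, 0.061], [0.501, -0.001, -0.865]]
ft_force: [-0.2, -0.3, -1.8]
grip_width: 0.0214
gripper_force: 78.8
time_s: 16.65
position: [0.5163, -0.0473, 0.2921]
tool_rot: [[0.857, 0.125, 0.499], [0.108, -0.992, 0.063], [0.503, -0.0, -0.864]]
ft_force: [0.4, -0.4, -1.6]
grip_width: 0.0214
gripper_force: 78.8
(array([-0.0033,  0.0025,  0.0028]), array([-0.0003, -0.0013,  0.0005]), 'rows>=0.1,0.0') [-26.7218   4.4678  93.5526  19.4199  57.7117  49.1737]
tip [285.2238 218.4588] hole [286.5069 197.8193] tip vs hole jig [0.0019 0.0012 0.0711]
```

View pics/w4.png

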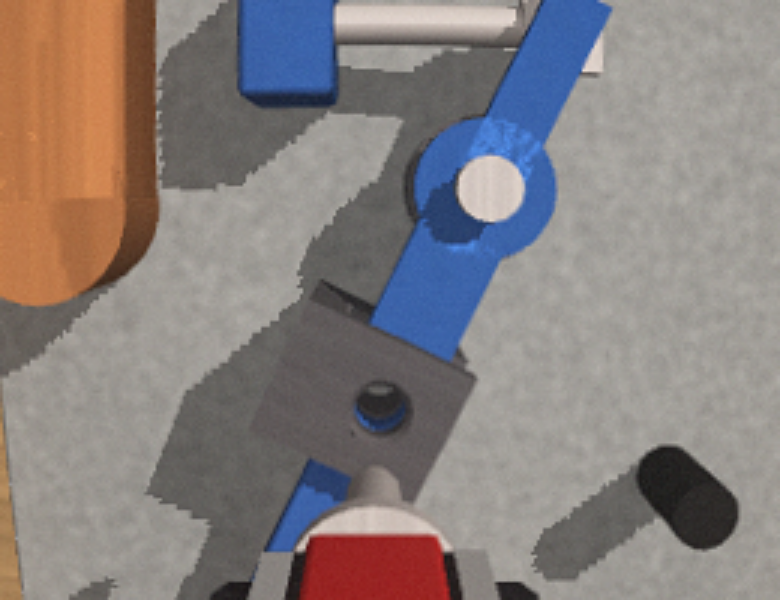

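Crop w4 shows the hole mouth at wrist (287.7,195.7) and the pin tip at about (284.7,217), both within 2 px of prediction.

```bash
python3 - <<'E'
from h import *
o=wplane(287.7,195.7,HOLE,JR[:,2]);print((o-HOLE)@JR)
H=HOLE+JR@np.array([-.0002,.0006,0])
R=np.c_[JR[:,0],-JR[:,1],-JR[:,2]]
for h in(.01,):print(rows(H+(.0718+h)*JR[:,2],R))
E
```

```text
[ 0.0013 -0.0002  0.    ]
(array([-0.0027,  0.0031,  0.1222]), array([-0.0003, -0.0013,  0.0005]), 'rows>=1.2,0.0')
```

```bash
python3 -m handwheel '[[[-0.0027,0.0031,0.03],[0,-0.0013,0.0005]],[[-0.0027,0.0031,0.07],[0,-0.0013,0.0005]],[[-0.0027,0.0031,0.1],[0,-0.0013,0.0005]],[[-0.0027,0.0031,0.12],[0,-0.0013,0.0005]],[[-0.0027,0.0031,0.12],[0,-0.0013,0.0005]],[[-0.0027,0.0031,0.12],[0,-0.0013,0.0005]],[[-0.0027,0.0031,0.12],[0,-0.0013,0.0005]]]'
cat > ins.py <<'E'
from h import *
H=HOLE+JR@np.array([0,.0005,0]);s=observe();R=s['tool_rot'];tip=s['position']+.0718*R[:,2]
print('tip-hole jig mm',1e3*(tip-H)@JR,'F jig',s['ft_force']@JR,'T jig',s['wrist_torque']@JR,'axis err',R[:,2]@JR[:,:2],s['q'])
E
python3 ins.py
```

```text
time_s: 17.4
position: [0.5452, -0.0463, 0.2396]
tool_rot: [[0.86, 0.122, 0.496], [0.106, -0.992, 0.062], [0.5, -0.001, -0.866]]
ft_force: [-0.6, 0.4, -0.9]
grip_width: 0.0212
gripper_force: 78.8
tip-hole jig mm [-0.3191 -0.931  11.196 ] F jig [-0.9115  0.4508 -0.4943] T jig [0.0018 0.2927 0.0342] axis err [-0.      0.0002] [-24.6474  10.3649  95.6553  20.2091  49.6413  48.4863]
```

```bash
python3 -m handwheel '[[[0.0006,-0.0018,0.008],[0,0,0]],[[0.0006,-0.0018,0.016],[0,0,0]],[[0.0006,-0.0018,0.022],[0,0,0]],[[0.0006,-0.0018,0.026],[0,0,0]],[[0.0006,-0.0018,0.03],[0,0,0]],[[0.0006,-0.0018,0.034],[0,0,0]],[[0.0006,-0.0018,0.034],[0,0,0]]]'; python3 ins.py
```

```text
time_s: 18.1
position: [0.5537, -0.0443, 0.2239]
tool_rot: [[0.86, 0.122, 0.495], [0.105, -0.992, 0.063], [0.499, -0.002, -0.867]]
ft_force: [0.4, -0.3, -1.8]
grip_width: 0.021
gripper_force: 78.8
tip-hole jig mm [-0.7439  0.0817 -6.8037] F jig [-0.5524 -0.3688 -1.723 ] T jig [ 0.0095  0.354  -0.0132] axis err [-0.0016  0.001 ] [-23.898   12.2102  96.0949  20.5063  47.3501  48.3781]
```

```bash
python3 -m handwheel '[[[0.0006,0,0.008],[0,0,0]],[[0.0006,0,0.014],[0,0,0]],[[0.0006,0,0.02],[0,0,0]],[[0.0006,0,0.026],[0,0,0]],[[0.0006,0,0.026],[0,0,0]]]'; python3 ins.py
python3 -m handwheel '[[[0,0,0.006],[0,0,0]],[[0,0,0.012],[0,0,0]],[[0,0,0.018],[0,0,0]],[[0,0,0.024],[0,0,0]],[[0,0,0.024],[0,0,0]]]'; python3 ins.py
```

```text
time_s: 18.6
position: [0.5605, -0.0434, 0.2126]
tool_rot: [[0.861, 0.122, 0.494], [0.105, -0.992, 0.063], [0.498, -0.002, -0.867]]
ft_force: [0.5, 0.0, -0.6]
grip_width: 0.0206
gripper_force: 78.8
tip-hole jig mm [ -0.5515   0.1571 -19.9739] F jig [ 0.1048 -0.0507 -0.7836] T jig [ 0.0124  0.3772 -0.0237] axis err [-0.0019  0.0012] [-23.4166  13.6086  96.3019  20.7934  45.7029  48.1866]
time_s: 19.1
position: [0.5664, -0.0426, 0.2022]
tool_rot: [[0.861, 0.122, 0.494], [0.105, -0.992, 0.063], [0.498, -0.002, -0.867]]
ft_force: [-1.7, -0.0, -0.9]
grip_width: 0.021
gripper_force: 78.8
tip-hole jig mm [ -0.6042   0.1489 -31.9765] F jig [-1.9276  0.1871  0.1013] T jig [-0.0487  0.3662  0.0002] axis err [-0.0019  0.0012] [-23.0102  14.887   96.488   21.1022  44.2011  47.9518]
```

Free so far at 32 mm deep. I'll carry on down to the collar.

```bash
python3 -m handwheel '[[[0.0004,0,0.008],[0,0,0]],[[0.0004,0,0.016],[0,0,0]],[[0.0004,0,0.024],[0,0,0]],[[0.0004,0,0.032],[0,0,0]],[[0.0004,0,0.04],[0,0,0]],[[0.0004,0,0.04],[0,0,0]]]'; python3 ins.py
python3 -m handwheel '[[[0,0,0.004],[0,0,0]],[[0,0,0.008],[0,0,0]],[[0,0,0.011],[0,0,0]],[[0,0,0.011],[0,0,0]]]'; python3 ins.py
```

```text
time_s: 19.7
position: [0.5765, -0.0413, 0.1848]
tool_rot: [[0.861, 0.122, 0.494], [0.105, -0.992, 0.063], [0.498, -0.002, -0.867]]
ft_force: [-0.3, 0.2, -1.7]
grip_width: 0.0209
gripper_force: 78.8
tip-hole jig mm [ -0.5112   0.2111 -52.1314] F jig [-1.0603  0.2846 -1.3101] T jig [0.0463 0.4246 0.005 ] axis err [-0.0021  0.0013] [-22.3356  17.0744  96.6639  21.6599  41.7863  47.5435]
time_s: 20.1
position: [0.5792, -0.0411, 0.1805]
tool_rot: [[0.86, 0.122, 0.495], [0.105, -0.992, 0.063], [0.499, -0.002, -0.867]]
ft_force: [0.2, 0.1, -0.8]
grip_width: 0.0212
gripper_force: 78.8
tip-hole jig mm [ -0.2452   0.121  -57.1888] F jig [-0.1995  0.108  -0.8237] T jig [-0.0087  0.3126  0.0047] axis err [-0.0014  0.0009] [-22.1674  17.6285  96.6869  21.8238  41.1515  47.4188]
```

```bash
for i in 1 2; do python3 -m handwheel '[[[0,0,0.002],[0,0,0]],[[0,0,0.004],[0,0,0]],[[0,0,0.004],[0,0,0]]]' >/dev/null; python3 ins.py; done
```

```text
tip-hole jig mm [ -0.2199   0.0817 -59.1491] F jig [-0.703   0.9653 -1.6014] T jig [-0.0318  0.3749 -0.0207] axis err [-0.0014  0.0009] [-22.1066  17.8442  96.6942  21.884   40.9196  47.3674]
tip-hole jig mm [ -0.1029   0.0689 -60.5945] F jig [-3.3431  0.2468  5.0118] T jig [-0.0541  0.6623 -0.0258] axis err [-0.001   0.0005] [-22.0515  18.0004  96.7054  21.9288  40.7173  47.3205]
```

Contact is starting at 60.6 mm. I'll press a little more to confirm the collar is seated.

```bash
for i in 1 2; do python3 -m handwheel '[[[0,0,0.002],[0,0,0]],[[0,0,0.004],[0,0,0]],[[0,0,0.004],[0,0,0]]]' >/dev/null; python3 ins.py; done
```

```text
tip-hole jig mm [  0.0284   0.0376 -60.7158] F jig [-9.7474 -0.264  32.9022] T jig [ 0.0586  1.9081 -0.0816] axis err [-0.0003 -0.0002] [-22.0278  18.005   96.7302  21.9202  40.6224  47.2764]
tip-hole jig mm [  0.1526   0.0263 -60.8093] F jig [-17.544    0.962   60.0915] T jig [ 0.1424  3.218  -0.1302] axis err [ 0.0004 -0.001 ] [-22.0038  18.0055  96.7584  21.9132  40.527   47.2301]
```

```bash
python3 -m handwheel '[[[0,0,-0.003],[0,0,0]],[[0,0,-0.006],[0,0,0]],[[0,0,-0.006],[0,0,0]]]' >/dev/null; python3 ins.py
python3 -m handwheel '[[[0,0,0],[0,0,0]],[[0,0,0],[0,0,0]],[[0,0,0],[0,0,0]],[[0,0,0],[0,0,0]],[[0,0,0],[0,0,0]],[[0,0,0],[0,0,0]]]' 1
python3 -m handwheel '[[[0,0,-0.02],[0,0,0]],[[0,0,-0.06],[0,0,0]],[[0,0,-0.12],[0,0,0]],[[0,0,-0.18],[0,0,0]],[[0,0,-0.24],[0,0,0]],[[0,0,-0.24],[0,0,0]],[[0,0,-0.24],[0,0,0]],[[0,0,-0.24],[0,0,0]]]'
python3 - <<'E'
from h import *
w=snap('wrist');s=snap('side')
save('f',np.hstack([cv2.resize(w[60:260,160:360],(400,400)),cv2.resize(s[100:300,160:360],(400,400))]))
E
```

```text
tip-hole jig mm [  0.0382   0.0039 -60.6444] F jig [-5.6909  1.193  19.0993] T jig [ 0.0451  1.265  -0.0149] axis err [-0.0004  0.0001] [-22.0419  18.0016  96.7181  21.9333  40.6569  47.3004]
time_s: 22.2
position: [0.5817, -0.0408, 0.1762]
tool_rot: [[0.86, 0.122, 0.495], [0.105, -0.992, 0.063], [0.499, -0.002, -0.867]]
ft_force: [-0.3, -0.4, -0.1]
grip_width: 0.0859
gripper_force: 0.0
time_s: 23.0
position: [0.5221, -0.0481, 0.2795]
tool_rot: [[0.861, 0.122, 0.494], [0.105, -0.992, 0.063], [0.498, -0.002, -0.867]]
ft_force: [-0.4, 0.2, -0.1]
grip_width: 0.0854
gripper_force: 0.0
```

View pics/f.png

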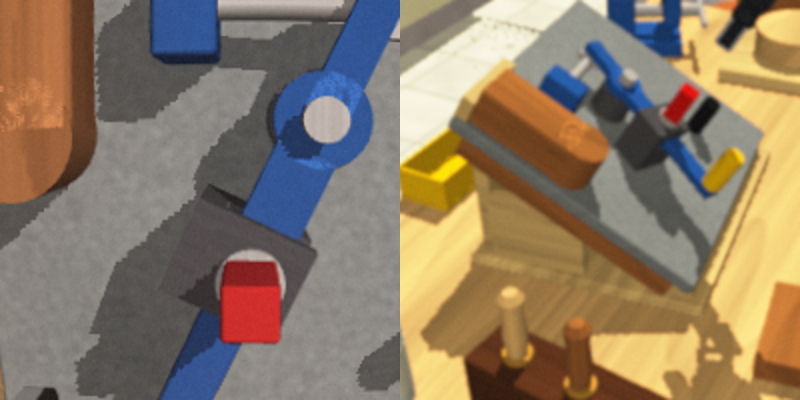

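The pin's collar is flush on the clevis, the lever is home, the gripper is clear, and both gouges are undisturbed.

```bash
python3 -c "from rig import close_job; print(close_job())"
```

```text
the job is handed in; nothing more can be done
None
```

The job is handed in at about 23 s: the lever was swung to its stop, held there and let home, then the lock pin was pushed in until its collar seated on the clevis, and released; I never touched the gouges, glue bottle or offcut.

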